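# Press the lid home on the screw tub in the tilted bench holder

## Robot

A 6-joint arm with a two-finger parallel gripper is mounted at the origin on the work surface. World frame = base frame: x ahead of the robot, y to its left, z up, the work surface at z = 0. Lengths are in mm, angles in rad, forces in N, time in s.
With the tool pointing down it reaches from about 275 to 1000 mm from the base axis. Payload 8.4 kg.
Tool frame: the origin (TCP) lies between the finger pads; the fingertips stand r.finger_overhang ahead of it and the grasp point (between the pads) is the TCP (r.finger_overhang is the distance from the TCP to the fingertips, in mm); z points along the fingers, y is the line along which they close (so a half turn about z gives the same grasp; the last joint's range is limited). The gripper opens to 85 mm and grips with 20 to 120 N. Pads are 22 mm wide; open, the fingers measure 114 mm over their backs; the gripper's body (76 mm by 85 mm) begins 54 mm behind the grasp point. The pads swing forward as they close: fully open they stand 13 mm farther back than shut.
Start: joints at [-1.33, 0.353, 1.633, -0, 1.155, -0.002], TCP at [150.262, -606.671, 250.281] pointing down, gripper open.
Joint ranges: [-2.63, 2.63], [-0.92, 2.1], [0.06, 2.66], [-1.3, 4.44], [0, 2.69], [-3.02, 3.02]. Speed limits (rad/s): [2.22, 2.22, 2.79, 3.14, 3.14, 3.14].

## Interface

Orientations are given as [roll, pitch, yaw] about the fixed x, y, z axes, in that order (R = Rz(yaw) Ry(pitch) Rx(roll)).
In Python, from rig import r, cams, sign_off gives the robot as it stands.
- The arm moves only by the shell command python3 -m crank 'ROWS' [FORCE]. ROWS is JSON, a list of rows, each a list of 7 numbers: the shift along the tool's x, y, z in m, then the turn, a rotation vector about the tool's x, y, z in rad, then the closure, from 0 (fully open) to 1 (shut). In form: [[dx, dy, dz, ax, ay, az, gripper], ...]. A call has 1 to 5 rows; each row is the pose to reach, as a shift and turn from the pose commanded when the call began, along the tool's axes at that moment; what a row does not reach only later rows make up. A row lasts 1/10 s, in which the tool goes at most 50 mm and 8.59 degrees, less where a joint would pass 70% of its speed; a pose out of reach is approached as far as the arm can. A call with a gripper value outside its range is refused whole. The fingers move at their own pace and stop on an object; FORCE is the grip in N (left out, the last holds). Time passes only in rows, so rows that repeat a pose let the fingers close. It gives the time, the measured TCP pose, the force, the opening and the grip force at its end, in the units of the state.
- r.sense(): the state, without advancing time (a new reading comes with each control period).
- cams.grab_frame(name): name is "scene" or "top"; returns a dict with "image" (400x640x3 uint8, red, green, blue), "fx", "fy", "cx", "cy" (pixels), "D" ([k1, k2, p1, p2, k3] as OpenCV has them; the pictures are not rectified), "position" and "orientation" of the camera in the world. Camera axes: x right, y down, z forward; pixel columns grow to the right and rows downward; lengths in mm; the calibration is good to about 2 mm. A picture is of the moment at which its call begins. There is no depth.
- sign_off(): hands the job in; it is judged then, once.
The state is a dict: "clock": time; "qpos": joint angles; "qvel": joint speeds; "joint_efforts": joint torques, N m; "eef_pos": TCP position; "tcp_rot": TCP orientation; "contact_force": force on the tool from outside, world axes, zero at the start; "wrist_torque": the same for the moment, N m; "opening": opening from 0.0 (shut) to 1.0 (fully open); "grasp_force": force on a finger pad.
Only numpy, scipy, OpenCV 4.12 (cv2) and the standard library are available. Lean on these libraries where they do the work, as an engineer would, in place of code of your own. Each camera call takes 0.05 s, during which the arm holds its last target. There are 200 camera calls.

## Task

Close the yellow tub of screws that stands tilted in the bench holder: put the loose blue lid on it and press until it has snapped home all the way round, flush with the rim. Press firmly but without brute force, leave the tub closed and let go, and do not disturb the jar, the brass weight and the screwdriver.

Things in the scene. Friction and masses are not known exactly. Their poses are not given: they have to be found in the camera images.
- lid: Loose blue lid, 70 g, lying plug down. Flange 92 mm across, 5 mm thick; on it a white bar grip 44 long (lid x), 14 wide (lid y), 20 mm high; below it a plug 18 mm deep, 73 mm across at its bead, 65 mm at its tapered foot. Origin: centre of the flange's underside, 18 mm above the bench as it lies; z up through the bar, whose top is at z = 25 mm. It fits the tub at any turn about z.
- tub: Open yellow tub, 84 mm outside, 76 mm inside diameter, 55 mm deep, in an aluminium cup. Origin: centre of the mouth, in the rim's plane; z out of the mouth along the axis, which leans 23 to 43 degrees from vertical to the holder's -x side (roughly the robot's right). It is sprung: pushed along its axis it sinks up to 20 mm, then stops, and comes back. Lid home: lid origin at tub origin.
- catches (a point): Centre of the ring of four sprung catches inside the tub's mouth, 7 mm below the rim, standing 4 mm in from the wall; axes as the tub's. A lid just laid on stops 10 mm short of home; 10 to 20 N along the axis snaps it past them. As the tub sinks meanwhile, judge the press by force, not by position. More than 90 N between lid and tub would break it.
- stand: Dark steel tilting holder fixed to the bench: base 150 x 150 x 16 mm; two upright cheeks 44 mm wide, 10 mm thick, 108 mm high, 62 mm either side of the middle, carry the tub's cup on a stiff level pivot 90 mm above the bench. Origin: centre of its underside; -x is the side to which the tub leans; y along the pivot.
- jar: Closed amber jar with black cap, 56 mm across, 70 mm high; bystander. Origin: centre of its underside.
- block: Brass weight, 60 mm across and 35 mm high with a 24 mm knob on top (55 mm in all); bystander. Origin: centre of its underside.
- driver: Screwdriver with orange handle lying on the bench, 170 mm long; bystander. Its length runs along x, handle to -x.
Not all that is in view belongs to the job. Of the things shaped like the lid, the blue one is meant.

How it is judged (in metres and radians):
At the end, for the whole second after the job is handed in: The lid is home on the tub: its flange centre within 3.5 mm of the centre of the rim and level with it to 0.05 rad (3 degrees), at rest and released; jar, brass weight and screwdriver within 30 mm of where they stood (distance between lid and tub below 0.0035 m and angle between the z axis of lid and the z axis of tub, either way round below 0.05 rad and linear speed of lid below 0.02 m/s and distance of each of jar, block, driver from where it was at the start of the episode below 0.03 m); the robot touches nothing.
It fails at once if the lid and the tub are pressed together with more than 90 N (contact force between lid and tub above 90 N).
It fails at once if the jar, the brass weight or the screwdriver is moved by more than 30 mm (distance of any of jar, block, driver from where it was at the start of the episode above 0.03 m).
It also fails if it takes over 54 s, if anything falls off the work surface, if the arm or the gripper's body presses on something with over 40 N, if the wrist force passes 120 N, or if a joint passes its speed limit or range.

## Working session

There is one attempt and no reset: what is moved stays moved. The work goes in short steps, Python scripts to look and compute and a shell command to move; the robot and the scene stay as the last step left them, time stands still between calls to the robot, and variables do not carry over. Pictures are saved under pics/ and viewed, at most 11 in all, crops included, and the job is handed in when it is done.

```bash
ls; mkdir -p pics; python3 - <<'E'
from rig import r,cams
import cv2,pickle
print(r.sense(), r.finger_overhang)
for n in("scene","top"):
    f=cams.grab_frame(n); pickle.dump(f,open(f"{n}.pkl","wb"))
    cv2.imwrite(f"pics/{n}0.png",f["image"][:,:,::-1]); print({k:v for k,v in f.items() if k!="image"})
E
```

```text
pics
{'clock': 0.0, 'qpos': array([-1.33041521e+00,  3.53604558e-01,  1.63417490e+00,  1.11912345e-05,
        1.15519535e+00, -2.38815019e-03]), 'qvel': array([ 5.55503538e-04, -8.59269708e-04,  4.59667510e-05,  2.61465450e-04,
        1.24561041e-03, -8.86099398e-04]), 'joint_efforts': array([-2.36401385e-03, -6.05256128e+01, -3.42070198e+01, -3.21781836e-04,
        9.33489151e-03,  1.69510008e-05]), 'eef_pos': array([ 150.14329701, -606.2135499 ,  249.57144315]), 'tcp_rot': array([-3.14021053e+00, -1.35330745e-05,  2.42764733e-01]), 'contact_force': array([-0.0669318 , -0.56547862, -0.60851793]), 'wrist_torque': array([-0.01836027, -0.02144548,  0.03704916]), 'grasp_force': 0.0, 'opening': 1.000506960638841} 19.0
{'fx': 379.7367975741476, 'fy': 379.7367975741476, 'cx': 316.7408663953051, 'cy': 200.10044521749978, 'D': array([-0.07443294,  0.        ,  0.        ,  0.        ,  0.        ]), 'position': array([1068.3666134 , -156.06677637,  893.55284866]), 'orientation': array([-2.59171074, -0.01596779,  1.26605621])}
{'fx': 461.45199417777724, 'fy': 461.45199417777724, 'cx': 325.84106946628515, 'cy': 195.18347351554175, 'D': array([-0.12110912,  0.        ,  0.        ,  0.        ,  0.        ]), 'position': array([ 368.85333334,    9.79901807, 1472.66771366]), 'orientation': array([-2.97541783, -0.01973643, -1.57709776])}
```

View pics/scene0.png

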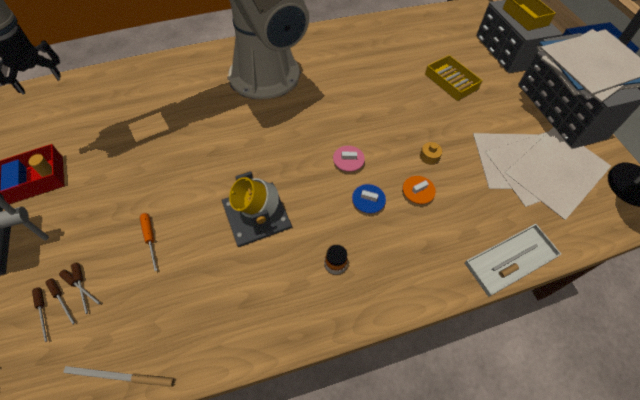

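View pics/top0.png

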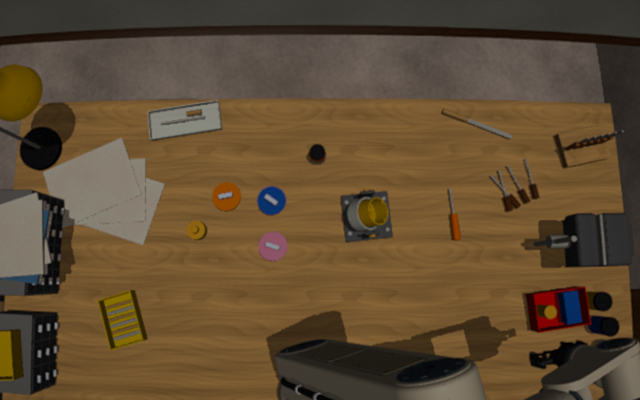

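The blue lid is at (369,199) in the scene view and (271,200) in the top view. The tub mouth is at (247,195) and (375,212), leaning toward world -y. I'll zoom in on both next.

```bash
cat > h.py <<'E'
import numpy as np,cv2,pickle
from scipy.spatial.transform import Rotation as R
def load(n): return pickle.load(open(n+".pkl","rb"))
def grab(n,tag):
    from rig import cams
    f=cams.grab_frame(n); pickle.dump(f,open(tag+".pkl","wb")); return f
def K(f): return np.array([[f["fx"],0,f["cx"]],[0,f["fy"],f["cy"]],[0,0,1.]])
def Rc(f): return R.from_euler("xyz",f["orientation"]).as_matrix()
def ray(f,uv):
    p=cv2.undistortPoints(np.float64(uv).reshape(-1,1,2),K(f),f["D"]).reshape(-1,2)
    return np.c_[p,np.ones(len(p))]@Rc(f).T
def onz(f,uv,z):
    d=ray(f,uv); return f["position"]+d*((z-f["position"][2])/d[:,2])[:,None]
def onplane(f,uv,p0,n):
    d=ray(f,uv); return f["position"]+d*(((p0-f["position"])@n)/(d@n))[:,None]
def proj(f,P):
    M=Rc(f).T; return cv2.projectPoints(np.float64(P).reshape(-1,1,3),cv2.Rodrigues(M)[0],-M@f["position"],K(f),f["D"])[0].reshape(-1,2)
def tri(fs,uvs):
    A=np.zeros((3,3));b=np.zeros(3);L=[]
    for f,uv in zip(fs,uvs):
        d=ray(f,uv)[0];d/=np.linalg.norm(d);P=np.eye(3)-np.outer(d,d);A+=P;b+=P@f["position"];L.append((P,f["position"]))
    x=np.linalg.solve(A,b); return x,[np.linalg.norm(P@(x-c)) for P,c in L]
def hsv(f): return cv2.cvtColor(f["image"],cv2.COLOR_RGB2HSV)
def blob(m,near,r=40):
    g=np.zeros_like(m);cv2.circle(g,tuple(near),r,255,-1);m=m&g
    n,l,s,c=cv2.connectedComponentsWithStats(m); i=1+np.argmax(s[1:,4]); return (l==i).astype(np.uint8)*255,c[i],s[i]
E
python3 - <<'E'
from h import *
S,T=load("scene"),load("top")
nearL=dict(s=(369,199),t=(271,200))
for f,k in((S,'s'),(T,'t')):
    H=hsv(f); m=cv2.inRange(H,(100,120,40),(125,255,255))
    b,c,s=blob(m,nearL[k],25); cn=cv2.findContours(b,0,1)[0][0]; hull=cv2.convexHull(cn)
    e=cv2.fitEllipse(hull)
    w=cv2.inRange(H,(0,0,140),(179,70,255)); wb,wc,ws=blob(w,nearL[k],18)
    wp=np.argwhere(wb)[:,::-1].astype(float)
    P=onz(f,wp,43); d=P-P.mean(0); ev,V=np.linalg.eigh(d[:,:2].T@d[:,:2]/len(d))
    print(k,e,"flange z23",onz(f,[e[0]],23),"bar",len(wp),onz(f,[wc],43),"ang",np.degrees(np.arctan2(V[1,1],V[0,1])),np.sqrt(12*ev))
a=cv2.resize(S["image"][160:250,205:305],None,fx=5.8,fy=5.8,interpolation=cv2.INTER_CUBIC)
b=cv2.resize(T["image"][175:255,325:410],None,fx=6.5,fy=6.5,interpolation=cv2.INTER_CUBIC)
print(a.shape,b.shape)
cv2.imwrite("pics/cs.png",a[:,:,::-1]);cv2.imwrite("pics/ct.png",b[:,:,::-1])
E
```

```text
s ((368.550537109375, 198.36431884765625), (27.873184204101562, 32.93968200683594), 103.02839660644531) flange z23 [[598.9847131  153.21436159  23.        ]] bar 75 [[597.0202822  153.66335726  43.        ]] ang 54.04155379421116 [14.84744568 42.60696793]
t ((271.1776428222656, 200.31512451171875), (26.89137077331543, 27.527860641479492), 26.070711135864258) flange z23 [[595.83972071 153.51298991  23.        ]] bar 27 [[597.3585119  153.66025491  43.        ]] ang 54.57336919999539 [ 7.43449196 36.89086106]
(522, 580, 3) (520, 552, 3)
```

View pics/cs.png

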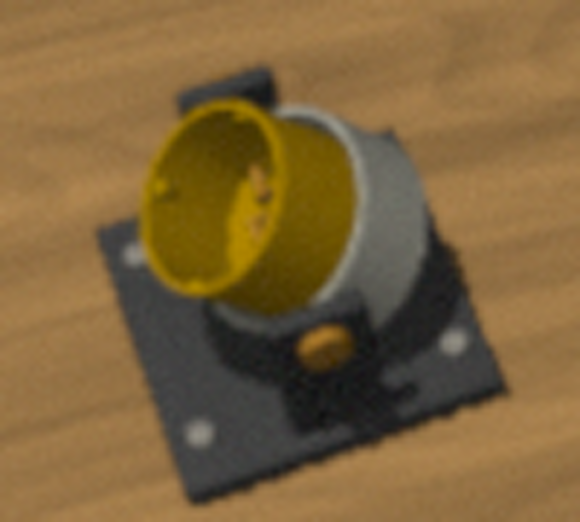

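View pics/ct.png

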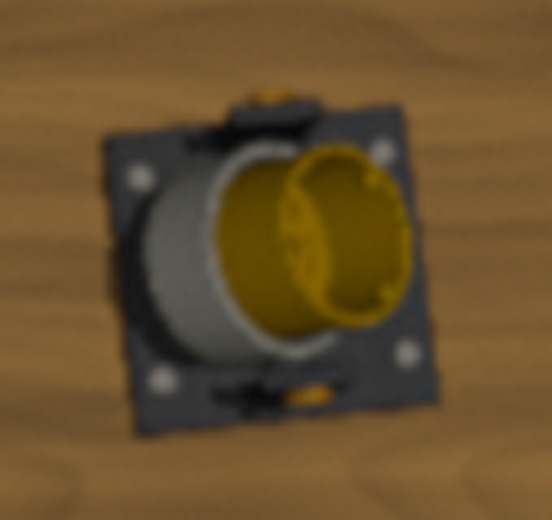

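The scene crop shows the tub rim as an ellipse spanning crop x 142–287, y 99–297. The top crop shows it spanning x 280–412, y 144–326, with base corners at (105,135), (403,103), (440,405) and (137,437). I'll trace the bright rim ring (radius 40) in both views and solve for its circle.

```bash
cat > rim.py <<'E'
from h import *
from scipy.optimize import least_squares
from scipy.ndimage import map_coordinates,gaussian_filter
S,T=load("scene"),load("top")
un=lambda p,o,s:(np.float64(p)+.5)/s-.5+np.array(o)
ct=un([(105,135),(403,103),(440,405),(137,437)],(325,175),6.5)
cs=un([(98,230),(192,502),(508,392)],(205,160),5.8)
C=onz(T,ct,16); c0=C.mean(0); print("base top view",C[:,:2].round(1).tolist(),c0, [np.linalg.norm(C[i]-C[i-1]).round(1) for i in range(4)])
Cs=onz(S,cs,16); print("scene",Cs[:,:2].round(1).tolist(),"centre",((Cs[0]+Cs[2])/2).round(1),[np.linalg.norm(Cs[i]-Cs[i+1]).round(1) for i in (0,1)])
es=dict(s=cv2.fitEllipse(un([(146,205),(153,165),(172,132),(199,110),(225,103),(253,109),(273,130),(282,165),(277,205),(261,243),(237,274),(213,289),(190,293),(167,277),(153,250)],(205,160),5.8).astype(np.float32)),
 t=cv2.fitEllipse(un([(285,205),(297,170),(318,152),(340,148),(370,158),(393,185),(408,240),(403,280),(380,312),(350,322),(325,310),(300,270),(288,235)],(325,175),6.5).astype(np.float32)))
pts={}
for f,k in((S,'s'),(T,'t')):
    V=gaussian_filter(f["image"][:,:,0].astype(float),.5); (cx,cy),(a,b),an=es[k]; an=np.radians(an); out=[]
    for t in np.arange(0,2*np.pi,np.pi/30):
        sc=np.arange(-2.2,2.21,.1); q0=np.array([a/2*np.cos(t),b/2*np.sin(t)]);Q=np.array([[np.cos(an),-np.sin(an)],[np.sin(an),np.cos(an)]])
        q0=Q@q0; n=Q@np.array([np.cos(t)/a,np.sin(t)/b]); n/=np.linalg.norm(n)
        P=np.array([cx,cy])+q0+sc[:,None]*n; v=map_coordinates(V,[P[:,1],P[:,0]],order=3); i=np.argmax(v)
        if 2<i<len(sc)-3: out.append(P[i])
    pts[k]=np.array(out)
def res(x,full=False):
    n=np.array([x[3],x[4],1.]);n/=np.linalg.norm(n); c=x[:3]; o=[]
    for f,k in((S,'s'),(T,'t')):
        o.append(np.linalg.norm(onplane(f,pts[k],c,n)-c,axis=1)-40)
    return o if full else np.concatenate(o)
x0,_=tri([S,T],[es['s'][0],es['t'][0]]); print("tri",x0,_)
for fix in(0,1):
    s=least_squares(res,np.r_[x0,0,-.7],loss="soft_l1",f_scale=1.); x=s.x; n=np.array([x[3],x[4],1]);n/=np.linalg.norm(n)
o=res(x,True);print("rim centre",x[:3],"axis",n,"tilt",np.degrees(np.arccos(n[2])),"az",np.degrees(np.arctan2(n[1],n[0])),[(len(q),np.sqrt(np.mean(q**2)).round(2),np.median(abs(q)).round(2)) for q in o])
t=(x[2]-90)/n[2]; print("axis at z=90",x[:3]-t*n,"dist",t)
E
python3 rim.py
```

```text
base top view [[612.4, -68.2], [628.0, -216.3], [478.2, -230.5], [463.7, -82.1]] [ 545.56039744 -149.28258096   16.        ] [np.float64(149.3), np.float64(149.0), np.float64(150.5), np.float64(149.1)]
scene [[481.6, -227.9], [631.4, -213.2], [619.5, -67.1]] centre [ 550.5 -147.5   16. ] [np.float64(150.5), np.float64(146.6)]
tri [ 549.0978452  -171.57489371  121.4836158 ] [np.float64(1.1181337042480683), np.float64(1.118133704248104)]
rim centre [ 548.6487877  -172.44618492  122.37968736] axis [ 0.07917688 -0.64408033  0.76084923] tilt 40.46087854843933 az -82.99178313104139 [(55, np.float64(1.68), np.float64(1.04)), (52, np.float64(2.26), np.float64(0.57))]
axis at z=90 [ 545.2792335  -145.03586648   90.        ] dist 42.5572979210419
```

```bash
cat >> rim.py <<'E'
print("-----")
def bolts(f,p):
    g=f["image"].min(2).astype(float); o=[]
    for u,v in p:
        u0,v0=int(round(u)),int(round(v)); w=g[v0-3:v0+4,u0-3:u0+4]; w=np.clip(w-np.median(w)-12,0,None); yy,xx=np.mgrid[v0-3:v0+4,u0-3:u0+4]; o.append(((xx*w).sum()/w.sum(),(yy*w).sum()/w.sum()))
    return np.array(o)
bt=bolts(T,un([(140,178),(382,152),(408,353),(162,380)],(325,175),6.5)); bs=bolts(S,un([(135,252),(200,432),(453,342)],(205,160),5.8))
Bt=onz(T,bt,18);Bs=onz(S,bs,18)
print("top bolts",Bt[:,:2].round(1).tolist(),Bt.mean(0),"scene",Bs[:,:2].round(1).tolist(),(Bs[0]+Bs[2])/2)
half=np.mean([np.linalg.norm(Bt[i]-Bt[i-1]) for i in range(4)]+[np.linalg.norm(Bs[i]-Bs[i+1]) for i in(0,1)])/2; print("half",half)
# joint: stand xy, az, tilt, h, per-view ray shift (prior 1.5 mm)
def model(p):
    c=np.array([p[0],p[1],90.]); a=p[2]; n=np.array([np.sin(p[3])*np.cos(a),np.sin(p[3])*np.sin(a),np.cos(p[3])]); return c,n,c+p[4]*n
def joint(p,full=False):
    c,n,m=model(p); e=np.array([np.cos(p[2]),np.sin(p[2])]); l=np.array([-e[1],e[0]]); o=[]
    # bolt order top: 0:(+x,+y) corner ; e=lean dir(-y) ; l = left of lean (+x)
    sg={'t':[(-1,1),(1,1),(1,-1),(-1,-1)],'s':[(1,-1),(1,1),(-1,1)]}
    for f,k,B,sh in((S,'s',Bs,p[5:8]),(T,'t',Bt,p[8:11])):
        q=onplane(f,pts[k],m-sh,n)-(m-sh); o.append(np.tanh((np.linalg.norm(q,axis=1)-40)/3)*3/2)   # weight
        d=np.array([c[:2]+half*(s*e+t*l) for s,t in sg[k]])-sh[:2]-B[:,:2]; o.append(d.ravel()/.7)
    o.append(p[5:]/1.0)
    return o if full else np.concatenate(o)
for th in(.5,.7):
    s=least_squares(joint,np.r_[546.5,-149,np.radians(-84.3),th,42,np.zeros(6)]); p=s.x; c,n,m=model(p)
    J=np.linalg.inv(s.jac.T@s.jac); print("cost",s.cost,"stand",p[:2],"az,tilt",np.degrees(p[2:4]),"sd",np.degrees(np.sqrt(np.diag(J)[2:4])),"h",p[4],"mouth",m,"axis",n,"shifts",p[5:].round(2))
    print([np.sqrt(np.mean(q**2)).round(2) for q in joint(p,True)])
E
python3 rim.py | sed -n '/-----/,$p'
```

```text
-----
top bolts [[591.2, -85.3], [603.4, -205.1], [503.6, -214.8], [491.2, -94.6]] [ 547.33449594 -149.97579763   18.        ] scene [[501.2, -214.2], [600.7, -203.5], [588.7, -84.0]] [ 544.93635658 -149.13113332   18.        ]
half 55.18056848946426
cost 364.93305134324106 stand [ 545.1074357  -150.51777599] az,tilt [-83.2774276   38.73668984] sd [0.19418155 0.62591266] h 35.310046808406845 mouth [ 547.69391935 -172.46085361  117.54289115] axis [ 0.07325064 -0.62144006  0.78002987] shifts [ 1.8   0.27 -0.2  -1.8  -0.27  0.06]
[np.float64(0.62), np.float64(6.28), np.float64(0.68), np.float64(7.43), np.float64(1.06)]
cost 364.9330516627045 stand [ 545.10744799 -150.51770748] az,tilt [-83.27745257  38.73790857] sd [0.19418096 0.62589062] h 35.30989178378316 mouth [ 547.6939793  -172.46127171  117.54230024] axis [ 0.07325231 -0.62145657  0.78001656] shifts [ 1.8   0.27 -0.2  -1.8  -0.27  0.06]
[np.float64(0.62), np.float64(6.28), np.float64(0.68), np.float64(7.43), np.float64(1.06)]
```

The bolt pattern is 120 × 100, not square, so I'll correct that.

```bash
sed -i 's/half\*(s\*e+t\*l)/(60*s*e+50*t*l)/' rim.py; python3 rim.py | tail -2
python3 - <<'E'
from h import *
S,T=load("scene"),load("top")
for f,n,k in((S,"s",(369,199)),(T,"t",(271,200))): # bystanders near path
    pass
print("jar cap z70",onz(S,[(337,254)],70),onz(T,[(317,153)],70))
print("knob",onz(S,[(431,150)],55),onz(T,[(196,229)],55))
print("orange",onz(S,[(419,190)],23),"pink",onz(S,[(348,159)],23))
E
```

```text
cost 25.44376706958236 stand [ 545.95832412 -149.47419781] az,tilt [-84.26189854  39.84184519] sd [0.19375263 0.57306124] h 36.27331642958619 mouth [ 548.28181756 -172.59700161  117.85122632] axis [ 0.06405517 -0.63746043  0.76781582] shifts [ 1.1  -0.41 -0.94 -1.1   0.41  0.34]
[np.float64(0.66), np.float64(0.38), np.float64(0.62), np.float64(0.58), np.float64(0.79)]
jar cap z70 [[746.03495918   8.94149256  70.        ]] [[738.05988388   7.48870004  70.        ]]
knob [[516.68198268 374.25696495  55.        ]] [[501.65319084 382.61311297  55.        ]]
orange [[614.3913935  297.57505107  23.        ]] pink [[456.84999615 145.54527629  23.        ]]
```

```bash
cat > go.py <<'E'
# prints tool-frame shift (m) and rotvec (rad) from the measured pose to a target TCP position/rotation
from h import *
from rig import r
def st(): return r.sense()
def delta(pos,Rt=None):
    s=st(); R0=R.from_euler("xyz",s["tcp_rot"]).as_matrix()
    d=R0.T@(np.array(pos)-s["eef_pos"])/1000; w=np.zeros(3) if Rt is None else R.from_matrix(R0.T@Rt).as_rotvec()
    print("t",round(s["clock"],2),"tcp",s["eef_pos"].round(1),"q",s["qpos"].round(2),"F",s["contact_force"].round(1),"open",round(s["opening"],2),"grip",round(s["grasp_force"],1)); print("shift",d.round(4),"turn",w.round(3),np.degrees(np.linalg.norm(w)).round(1))
def tool(z,yx): # tool z dir, x nearest to yx
    z=np.array(z,float)/np.linalg.norm(z); x=np.array(yx,float); x-=x@z*z; x/=np.linalg.norm(x); return np.c_[x,np.cross(z,x),z]
E
R1='[[0.031,-0.0316,0.004,0,0,0,0],[0.062,-0.0632,0.008,0,0,0,0],[0.093,-0.0948,0.012,0,0,0,0],[0.124,-0.1264,0.016,0,0,0,0],[0.155,-0.158,0.02,0,0,0,0]]'
unset R1
python3 -m crank '[[0.031,-0.0316,0.004,0,0,0,0],[0.062,-0.0632,0.008,0,0,0,0],[0.093,-0.0948,0.012,0,0,0,0],[0.124,-0.1264,0.016,0,0,0,0],[0.155,-0.158,0.02,0,0,0,0]]' 40
python3 -m crank '[[0.031,-0.0316,0.004,0,0,0,0],[0.062,-0.0632,0.008,0,0,0,0],[0.093,-0.0948,0.012,0,0,0,0],[0.124,-0.1264,0.016,0,0,0,0],[0.155,-0.158,0.02,0,0,0,0]]'
python3 -m crank '[[0.031,-0.0316,0.006,0,0,0,0],[0.062,-0.0632,0.012,0,0,0,0],[0.093,-0.0948,0.018,0,0,0,0],[0.124,-0.1264,0.024,0,0,0,0],[0.155,-0.158,0.03,0,0,0,0]]'
python3 -c "
from go import *
a=np.radians(54.3);delta([597,153.6,130],tool([0,0,-1],[np.cos(a),np.sin(a),0]))"
```

```text
clock: 0.6
eef_pos: [263.1, -414.3, 229.9]
tcp_rot: [-3.141, -0.0, 0.242]
contact_force: [0.1, 0.7, 0.3]
opening: 1.005
grasp_force: 0.0
clock: 1.1
eef_pos: [375.7, -223.7, 210.1]
tcp_rot: [3.142, -0.0, 0.243]
contact_force: [0.2, -0.4, -0.3]
opening: 1.001
grasp_force: 0.0
clock: 1.6
eef_pos: [488.2, -33.0, 180.0]
tcp_rot: [3.142, 0.0, 0.243]
contact_force: [0.5, -0.7, 0.1]
opening: 0.999
grasp_force: 0.0
t 1.6 tcp [488.2 -33.  180. ] q [-0.07  0.23  1.99 -0.    0.93  1.26] F [ 0.5 -0.7  0.1] open 1.0 grip 0.0
shift [ 0.1505 -0.1549  0.0499] turn [ 0.     0.    -0.705] 40.4
```

```bash

python3 -m crank '[[0.03,-0.031,0.01,0,0,-0.141,0],[0.06,-0.062,0.02,0,0,-0.282,0],[0.09,-0.093,0.03,0,0,-0.423,0],[0.12,-0.124,0.04,0,0,-0.564,0],[0.1505,-0.155,0.05,0,0,-0.705,0]]' >/dev/null
python3 -m crank '[[0,0,0.02,0,0,0,0],[0,0,0.04,0,0,0,0.4],[0,0,0.06,0,0,0,0.6],[0,0,0.075,0,0,0,0.6],[0,0,0.075,0,0,0,0.6]]' >/dev/null
python3 -c "
from go import *
a=np.radians(54.3);delta([597,153.6,44.5],tool([0,0,-1],[np.cos(a),np.sin(a),0]))
f=grab('scene','pre');cv2.imwrite('pics/pre.png',cv2.resize(f['image'][120:240,290:450],None,fx=4,fy=4)[:,:,::-1])"
```

```text
t 2.6 tcp [594.9 151.4  53.1] q [0.25 0.58 1.79 0.   0.78 0.87] F [-0.5 -0.1  0.4] open 0.4 grip 0.0
shift [0.003  0.0005 0.0085] turn [-0.003  0.003  0.   ] 0.2
```

View pics/pre.png

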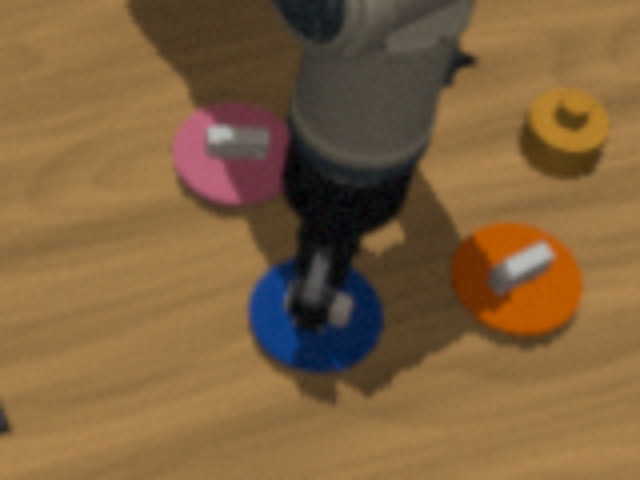

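The fingers straddle the blue lid's bar, around (320,300) in the crop, so I'll descend and grasp.

```bash

python3 -m crank '[[0.003,0.0005,0.0045,0,0,0,0.6],[0.003,0.0005,0.009,0,0,0,0.6],[0.003,0.0005,0.009,0,0,0,1],[0.003,0.0005,0.009,0,0,0,1],[0.003,0.0005,0.009,0,0,0,1]]' 80
python3 -m crank '[[0,0,0,0,0,0,1],[0,0,0,0,0,0,1],[0,0,0,0,0,0,1]]' 80
python3 -m crank '[[0,0,-0.01,0,0,0,1],[0,0,-0.04,0,0,0,1],[0,0,-0.08,0,0,0,1],[0,0,-0.12,0,0,0,1],[0,0,-0.15,0,0,0,1]]'
python3 - <<'E'
from go import *
n=np.array([0.0640,-0.6370,0.7682]);n/=np.linalg.norm(n); m=np.array([548.3,-172.5,119.5])
a=np.radians(54.3); Rt=tool(-n,[np.cos(a),np.sin(a),0]); delta(m+n*(26.5+60),Rt); print(np.linalg.norm(m+n*86.5-r.sense()["eef_pos"]))
E
```

```text
clock: 3.15
eef_pos: [598.9, 154.0, 46.8]
tcp_rot: [3.141, -0.001, 0.948]
contact_force: [-1.4, -0.4, 2.5]
opening: 0.139
grasp_force: 79.4
clock: 3.45
eef_pos: [598.9, 154.0, 46.8]
tcp_rot: [3.141, -0.0, 0.948]
contact_force: [-0.7, -0.6, 4.8]
opening: 0.141
grasp_force: 79.6
clock: 3.95
eef_pos: [599.0, 154.1, 199.3]
tcp_rot: [3.14, -0.002, 0.948]
contact_force: [0.2, 0.1, -1.0]
opening: 0.137
grasp_force: 79.0
t 3.95 tcp [599.  154.1 199.3] q [0.25 0.39 1.7  0.   1.05 0.87] F [ 0.2  0.1 -1. ] open 0.14 grip 79.0
shift [-0.3364  0.186   0.013 ] turn [0.494 0.488 0.127] 40.5
384.6129366752326
```

```bash
cat > tub.py <<'E'
from go import *
n=np.array([0.0640,-0.6370,0.7682]);n/=np.linalg.norm(n); m=np.array([548.3,-172.5,119.5]); G=28.8
a=np.radians(54.3); Rt=tool(-n,[np.cos(a),np.sin(a),0])
E
python3 -c "
from tub import *
delta(m+n*(G+160),Rt)"
```

```text
t 3.95 tcp [599.  154.1 199.3] q [0.25 0.39 1.7  0.   1.05 0.87] F [ 0.2  0.1 -1. ] open 0.14 grip 79.0
shift [-0.3854  0.2294 -0.0656] turn [0.494 0.488 0.127] 40.5
```

```bash

python3 -m crank '[[-0.03,0.018,-0.012,0,0,0,1],[-0.062,0.037,-0.024,0,0,0,1],[-0.095,0.057,-0.036,0,0,0,1],[-0.128,0.076,-0.048,0,0,0,1],[-0.16,0.095,-0.06,0,0,0,1]]' 
python3 -m crank '[[-0.032,0.02,-0.001,0.06,0.06,0.015,1],[-0.064,0.04,-0.002,0.12,0.12,0.03,1],[-0.096,0.06,-0.003,0.18,0.18,0.046,1],[-0.128,0.08,-0.004,0.24,0.24,0.061,1],[-0.16,0.1,-0.005,0.3,0.3,0.077,1]]' 
python3 -c "
from tub import *
delta(m+n*(G+160),Rt)"
```

```text
clock: 4.45
eef_pos: [581.8, -32.8, 257.2]
tcp_rot: [3.141, -0.0, 0.948]
contact_force: [-0.2, 0.3, -0.8]
opening: 0.138
grasp_force: 79.0
clock: 4.95
eef_pos: [570.0, -221.3, 262.3]
tcp_rot: [-2.82, -0.286, 0.823]
contact_force: [0.4, 0.8, -1.6]
opening: 0.143
grasp_force: 78.9
t 4.95 tcp [ 570.  -221.3  262.3] q [-0.55  0.46  1.51  0.33  1.45  0.07] F [ 0.4  0.8 -1.6] open 0.14 grip 78.9
shift [-0.0559  0.0335 -0.0309] turn [0.192 0.187 0.05 ] 15.6
```

```bash

python3 -m crank '[[-0.014,0.008,-0.008,0.05,0.05,0.013,1],[-0.028,0.017,-0.016,0.1,0.1,0.025,1],[-0.042,0.025,-0.023,0.15,0.15,0.038,1],[-0.056,0.0335,-0.031,0.192,0.187,0.05,1],[-0.056,0.0335,-0.031,0.192,0.187,0.05,1]]' | head -3
python3 -m crank '[[0,0,0.03,0,0,0,1],[0,0,0.06,0,0,0,1],[0,0,0.09,0,0,0,1],[0,0,0.09,0,0,0,1],[0,0,0.09,0,0,0,1]]' | head -3
python3 -c "
from tub import *
delta(m+n*(G+60),Rt)
f=grab('scene','s1');a=cv2.resize(f['image'][125:245,175:335],None,fx=4,fy=4)
g=grab('top','t1');b=cv2.resize(g['image'][130:260,320:480],None,fx=4,fy=4)
cv2.imwrite('pics/s1.png',a[:,:,::-1]);cv2.imwrite('pics/t1.png',b[:,:,::-1])"
```

```text
clock: 5.45
eef_pos: [559.7, -294.0, 262.4]
tcp_rot: [-2.579, -0.431, 0.686]
clock: 5.95
eef_pos: [555.0, -233.5, 195.1]
tcp_rot: [-2.583, -0.431, 0.692]
t 5.95 tcp [ 555.  -233.5  195.1] q [-0.65  0.63  1.49  0.48  1.54 -0.05] F [ 0.  -1.3 -0.4] open 0.14 grip 78.9
shift [-0.0012  0.0006  0.0086] turn [0.001 0.004 0.001] 0.2
```

View pics/s1.png

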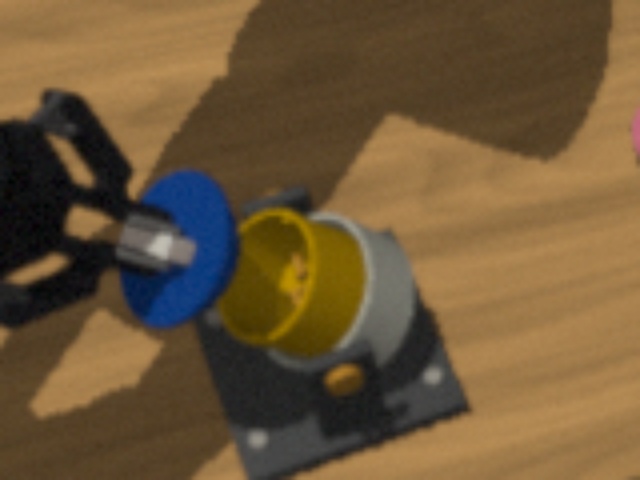

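View pics/t1.png

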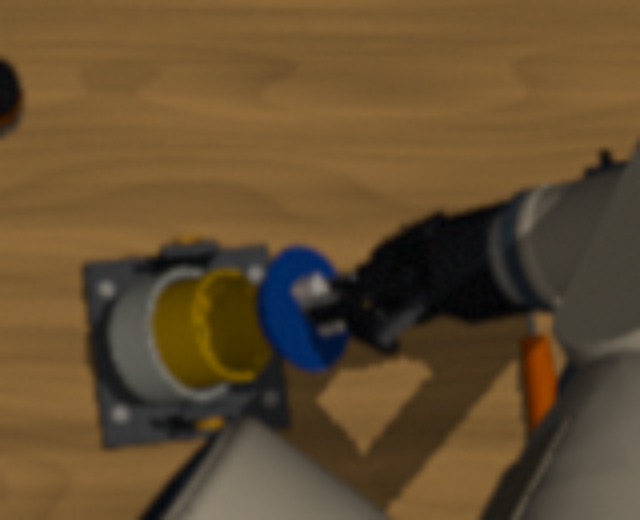

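In the scene crop the lid is held square in front of the mouth, with its centre at about (180,248) and the tub rim at about (265,278). In the top crop the lid is at about (303,308) and the tub mouth at about (238,325). I'll use the lid, whose pose I know from kinematics, to calibrate the two-view triangulation locally.

```bash
cat > lidm.py <<'E'
import sys
from tub import *
from scipy.optimize import least_squares
S,T=load(sys.argv[1]),load(sys.argv[2])
s=r.sense(); R0=R.from_euler("xyz",s["tcp_rot"]).as_matrix(); ax=-R0[:,2]
L0=s["eef_pos"]-ax*(G-5)     # flange top centre by kinematics
ctr=[];H=[]
for f in(S,T):
    u=proj(f,L0)[0]; b,c,_=blob(cv2.inRange(hsv(f),(100,120,40),(125,255,255)),tuple(int(v) for v in u),30)
    up=cv2.resize(b,None,fx=1,fy=1); hull=cv2.convexHull(cv2.findContours(up,0,1)[0][0]).reshape(-1,2).astype(np.float32)
    q=ray(f,u)[0]@ax
    e=cv2.fitEllipse(cv2.findContours(b,0,1)[0][0] if 0 else hull); ctr.append(e[0]); H.append(hull); print("kin px",u.round(1),"ellipse",np.round(e[0],1),np.round(e[1],1),round(e[2]),"view cos",q)
t,_=tri([S,T],ctr); print("tri",t.round(1),np.round(_,2),"kin",L0.round(1),"diff",(t-L0).round(2),"in tool axes",(R0.T@(t-L0)).round(2))
# outer silhouette of the flange: nearest axial level makes radius 46; drop occluded points with tanh
def res(x,full=False):
    n=np.array([x[3],x[4],1.]);n/=np.linalg.norm(n); o=[]
    for f,h in zip((S,T),H):
        a=np.linalg.norm(onplane(f,h,x[:3],n)-x[:3],axis=1)-46.5; b=np.linalg.norm(onplane(f,h,x[:3]-5*n,n)-x[:3]+5*n,axis=1)-46.5
        d=np.where(abs(a)<abs(b),a,b) if 0 else np.minimum(a,b)
        o.append(np.tanh(d/3)*3)
    return o if full else np.concatenate(o)
x=least_squares(res,np.r_[L0,ax[0]/ax[2],ax[1]/ax[2]]).x; nn=np.array([x[3],x[4],1]);nn/=np.linalg.norm(nn)
print("circle fit",x[:3].round(1),"diff tool",(R0.T@(x[:3]-L0)).round(2),"axis",nn.round(3),"kin",ax.round(3),[np.sqrt(np.mean(q**2)).round(2) for q in res(x,True)])
E
python3 lidm.py s1 t1; python3 rim.py | grep -E "tri|rim c"; python3 -c "
from tub import *
S,T=load('scene'),load('top')
print('m px',proj(S,m),proj(T,m))"
```

```text
kin px [216.6 187. ] ellipse [219. 187.] [27.9 39.1] 15 view cos -0.6378776172245292
kin px [396.9 206. ] ellipse [395.6 206.9] [21.5 30.4] 167 view cos -0.6413831159498442
tri [ 552.2 -215.7  172.9] [0.9 0.9] kin [ 554.1 -219.7  177.5] diff [-1.89  3.99 -4.55] in tool axes [-0.91 -1.2   6.16]
circle fit [ 554.2 -217.5  175.8] diff tool [ 0.62 -0.23  2.69] axis [ 0.087 -0.668  0.739] kin [ 0.064 -0.633  0.771] [np.float64(1.54), np.float64(1.67)]
tri [ 549.0978452  -171.57489371  121.4836158 ] [np.float64(1.1181337042480683), np.float64(1.118133704248104)]
rim centre [ 548.6487877  -172.44618492  122.37968736] axis [ 0.07917688 -0.64408033  0.76084923] tilt 40.46087854843933 az -82.99178313104139 [(55, np.float64(1.68), np.float64(1.04)), (52, np.float64(2.26), np.float64(0.57))]
m px [[240.52079366 193.58115682]] [[377.85637272 210.76963893]]
```

```bash
sed -i 's/^n=.*/n=np.array([0.0640,-0.6370,0.7682]);n\/=np.linalg.norm(n); m=np.array([548.3,-171.5,120.4]); G=28.8/' tub.py
cat >> tub.py <<'E'
def rep(h):
    delta(m+n*(G+h),Rt); s=st(); R0=R.from_euler("xyz",s["tcp_rot"]).as_matrix(); e=s["eef_pos"]-m
    print("standoff",(e@n-G).round(2),"F tool",(R0.T@s["contact_force"]).round(1),"M tool",(R0.T@s["wrist_torque"]).round(2),"clock",round(s["clock"],2))
E
python3 -c "
from tub import *
rep(22)"
```

```text
t 6.05 tcp [ 555.6 -234.7  195.8] q [-0.65  0.63  1.49  0.48  1.54 -0.05] F [0.2 0.9 0.3] open 0.14 grip 78.9
shift [-0.0001 -0.0012  0.0479] turn [0.004 0.003 0.001] 0.3
standoff 69.9 F tool [ 0.8 -0.5  0.3] M tool [-0.27 -0.21  0.02] clock 6.05
```

```bash

python3 -m crank '[[0,-0.0012,0.012,0.004,0.003,0,1],[0,-0.0012,0.024,0.004,0.003,0,1],[0,-0.0012,0.036,0.004,0.003,0,1],[0,-0.0012,0.048,0.004,0.003,0,1],[0,-0.0012,0.048,0.004,0.003,0,1]]' 100 >/dev/null
python3 -m crank '[[0,0,0,0,0,0,1],[0,0,0,0,0,0,1]]' >/dev/null
python3 -c "
from tub import *
rep(12)"
for i in 1; do python3 -m crank '[[0,0,0.002,0,0,0,1],[0,0,0.004,0,0,0,1],[0,0,0.006,0,0,0,1],[0,0,0.006,0,0,0,1],[0,0,0.006,0,0,0,1]]'>/dev/null; done
python3 -c "
from tub import *
rep(10)
f=grab('scene','s2');a=cv2.resize(f['image'][135:235,185:315],None,fx=4,fy=4)
g=grab('top','t2');b=cv2.resize(g['image'][155:255,330:430],None,fx=4,fy=4)
cv2.imwrite('pics/st2.png',np.hstack([a[:400,:440],b[:400,:360]])[:,:,::-1])"
```

```text
t 6.75 tcp [ 551.  -203.3  158.3] q [-0.62  0.65  1.56  0.5   1.46 -0.06] F [-0.1  0.1 -1.7] open 0.13 grip 103.6
shift [0.0005 0.0002 0.0087] turn [-0.002  0.    -0.   ] 0.1
standoff 20.72 F tool [-0.8  0.8  1.4] M tool [-0.29 -0.23  0.01] clock 6.75
t 7.25 tcp [ 550.6 -199.4  153.6] q [-0.62  0.65  1.57  0.51  1.44 -0.07] F [-0.7 -2.   1.1] open 0.13 grip 104.0
shift [0.0006 0.0002 0.0046] turn [-0.002 -0.    -0.   ] 0.1
standoff 14.64 F tool [-1.2 -0.  -2.1] M tool [-0.38 -0.36  0.05] clock 7.25
```

View pics/st2.png

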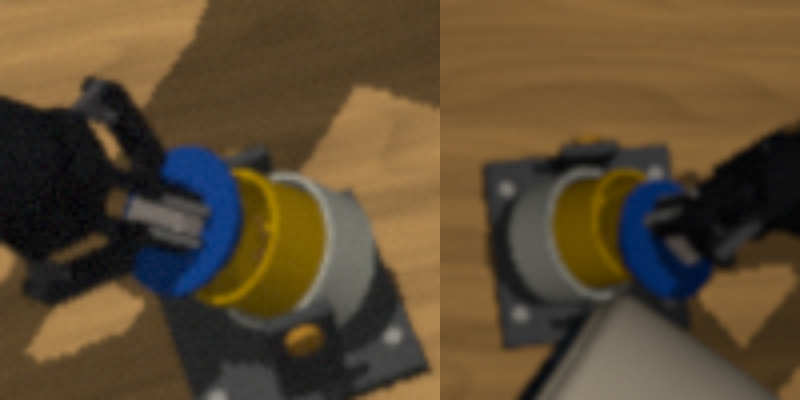

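The lid is entering the mouth: scene crop (190,222) against rim (235,237), top crop about (667,238). I'll check the lateral alignment numerically.

```bash
python3 lidm.py s2 t2; python3 - <<'E'
from h import *
import re
T=load("t2");S=load("s2")
for f,nm,u in((S,'s',(232,190)),(T,'t',(387,213))):
    b,c,s=blob(cv2.inRange(hsv(f),(100,120,40),(125,255,255)),u,30); print(nm,"blue bbox",s,c)
E
```

```text
kin px [234.7 191.4] ellipse [230.4 190.3] [27.4 37.7] 15 view cos -0.6652359649416034
kin px [382.5 209.8] ellipse [386.1 214.6] [22.7 29.9] 166 view cos -0.6582468700082352
tri [ 536.1 -194.9  126.1] [0.99 0.99] kin [ 549.  -184.2  135.4] diff [-12.91 -10.73  -9.3 ] in tool axes [-19.14   0.8    1.13]
circle fit [ 543.  -189.6  132.9] diff tool [-8.32 -0.27 -1.2 ] axis [0.434 0.604 0.669] kin [ 0.065 -0.638  0.767] [np.float64(1.84), np.float64(2.55)]
s blue bbox [218 172  27  38 510] [233.18235294 190.90784314]
t blue bbox [375 200  23  30 332] [383.53915663 216.44879518]
```

```bash
python3 - <<'E'
from tub import *
s=r.sense(); print(s["clock"],s["eef_pos"],s["contact_force"])
R0=R.from_euler("xyz",s["tcp_rot"]).as_matrix(); print(R0.round(2))
S1,S2,T1,T2=map(load,("s1","s2","t1","t2"))
def q(f,P,o,d=(0,0)): return ((proj(f,P)-np.array(o))*4+np.array(d)).round(0).tolist()
lab=lambda p:np.array([p+R0@np.array(v) for v in ([0,0,0],[22,0,0],[-22,0,0],[0,0,19],[11,8,19],[-11,8,19],[11,-8,19],[-11,-8,19],[0,0,23.8],[46,0,23.8],[-46,0,23.8],[0,46,23.8],[0,-46,23.8])])
p2=s["eef_pos"];p1=np.array([555.3,-234.2,195.5])
print("s1",q(S1,lab(p1),(175,125)));print("t1",q(T1,lab(p1),(320,130)))
print("s2",q(S2,lab(p2),(185,135)));print("t2",q(T2,lab(p2),(330,155),(440,0)))
# gray bar colour in both
for f,u in((S1,(217,187)),(S2,(232,190))):
    b=cv2.inRange(hsv(f),(0,0,95),(179,70,255)); m_,c,st_=blob(b,u,14); print("bar-ish",st_,c)
E
python3 lidm.py s1 t1 | head -0
```

```text
7.35 [ 550.53814644 -199.40064935  153.62564446] [-0.57994315 -1.99892086  1.55817553]
[[ 0.7   0.71 -0.07]
 [ 0.58 -0.51  0.64]
 [ 0.42 -0.48 -0.77]]
s1 [[134.0, 238.0], [158.0, 246.0], [111.0, 231.0], [161.0, 246.0], [169.0, 263.0], [145.0, 256.0], [177.0, 236.0], [153.0, 228.0], [168.0, 247.0], [218.0, 263.0], [120.0, 233.0], [144.0, 326.0], [191.0, 170.0]]
t1 [[332.0, 299.0], [316.0, 275.0], [348.0, 322.0], [312.0, 303.0], [308.0, 285.0], [324.0, 308.0], [299.0, 299.0], [315.0, 322.0], [307.0, 305.0], [273.0, 256.0], [340.0, 352.0], [332.0, 264.0], [280.0, 346.0]]
s2 [[168.0, 217.0], [192.0, 225.0], [145.0, 210.0], [193.0, 224.0], [201.0, 241.0], [177.0, 233.0], [208.0, 215.0], [185.0, 208.0], [199.0, 226.0], [249.0, 241.0], [151.0, 211.0], [177.0, 300.0], [221.0, 151.0]]
t2 [[674.0, 214.0], [658.0, 191.0], [690.0, 236.0], [655.0, 218.0], [652.0, 200.0], [667.0, 222.0], [642.0, 214.0], [658.0, 236.0], [650.0, 219.0], [616.0, 172.0], [683.0, 266.0], [676.0, 180.0], [623.0, 260.0]]
bar-ish [205 182  19   9 106] [214.64150943 185.80188679]
bar-ish [219 185  16   8  63] [225.98412698 188.9047619 ]Exception ignored on flushing sys.stdout:
BrokenPipeError: [Errno 32] Broken pipe
```

```bash

python3 -m crank '[[0,0,-0.01,0,0,0,1],[0,0,-0.025,0,0,0,1],[0,0,-0.04,0,0,0,1],[0,0,-0.05,0,0,0,1],[0,0,-0.05,0,0,0,1]]' >/dev/null
python3 -m crank '[[0,0,0,0,0,0,1],[0,0,0,0,0,0,1]]' >/dev/null
python3 -c "
from tub import *
rep(22)
f=grab('scene','s3');a=cv2.resize(f['image'][150:225,180:260],None,fx=5,fy=5)
g=grab('top','t3');b=cv2.resize(g['image'][180:255,355:425],None,fx=5,fy=5)
cv2.imwrite('pics/st3.png',np.hstack([a,b])[:,:,::-1])"
python3 lidm.py s3 t3
```

```text
t 8.05 tcp [ 553.4 -230.8  191.4] q [-0.65  0.63  1.5   0.49  1.54 -0.05] F [ 0.1  0.6 -0.5] open 0.13 grip 103.6
shift [0.0008 0.0005 0.0418] turn [-0.004 -0.    -0.001] 0.2
standoff 63.83 F tool [ 0.2 -0.   0.8] M tool [-0.34 -0.22  0.01] clock 8.05
kin px [218.7 186.8] ellipse [214.4 185.3] [28.5 38.7] 16 view cos -0.6383071889191594
kin px [395.2 207. ] ellipse [398.7 211.9] [23.1 29.4] 160 view cos -0.6380452405351248
tri [ 538.9 -225.7  165. ] [0.9 0.9] kin [ 551.9 -215.4  173.1] diff [-13.01 -10.31  -8.16] in tool axes [-18.49  -0.03   0.53]
circle fit [ 536.7 -228.1  162.2] diff tool [-22.56   0.99   1.28] axis [ 0.103 -0.632  0.768] kin [ 0.067 -0.639  0.766] [np.float64(1.52), np.float64(1.94)]
```

View pics/st3.png

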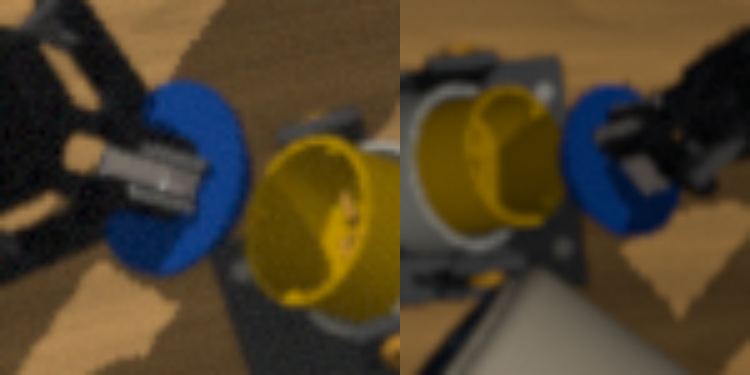

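Confirmed: the lid stayed level but slid about 19 mm along tool -x in the grip. The bar's free end shows at (103,163) in the scene half and (655,185) in the top half. I'll centre the lid over the mouth, lay it on, regrip and press. First, the offset.

```bash
python3 - <<'E'
from tub import *
s=r.sense(); R0=R.from_euler("xyz",s["tcp_rot"]).as_matrix(); S,T=load("s3"),load("t3")
for d in(-24,-21,-18,-15):
    P=[s["eef_pos"]+R0@np.array(v) for v in([d-22,0,3.8],[d,0,26.3])]
    print(d,"scene end",((proj(S,P[0])[0]-(180,150))*5).round(0),"top end",((proj(T,P[0])[0]-(355,180))*5+(400,0)).round(0),"flange mid",proj(S,P[1])[0].round(1),proj(T,P[1])[0].round(1))
rep(22)
d=np.array([-19,0,0]); print("TCP for lid centred at 22:"); delta(m+n*(G+22)-R0@d,Rt)
E
```

```text
-24 scene end [100. 156.] top end [669. 189.] flange mid [213.3 185.1] [398.9 213.4]
-21 scene end [104. 157.] top end [667. 185.] flange mid [214.  185.4] [398.3 212.6]
-18 scene end [107. 159.] top end [664. 181.] flange mid [214.8 185.6] [397.8 211.8]
-15 scene end [111. 160.] top end [661. 177.] flange mid [215.6 185.8] [397.3 211. ]
t 8.15 tcp [ 553.5 -230.6  191.4] q [-0.65  0.63  1.5   0.49  1.54 -0.05] F [ 0.1 -0.4 -0.6] open 0.13 grip 103.6
shift [0.0007 0.0005 0.0417] turn [-0.004 -0.    -0.001] 0.2
standoff 63.72 F tool [-0.4  0.6  0.2] M tool [-0.31 -0.23  0.  ] clock 8.15
TCP for lid centred at 22:
t 8.15 tcp [ 553.5 -230.6  191.4] q [-0.65  0.63  1.5   0.49  1.54 -0.05] F [ 0.1 -0.4 -0.6] open 0.13 grip 103.6
shift [0.0197 0.0005 0.0417] turn [-0.004 -0.    -0.001] 0.2
```

```bash

python3 -m crank '[[0.01,0,0.0,0,0,0,1],[0.02,0.0005,0.008,-0.002,0,0,1],[0.02,0.0005,0.02,-0.002,0,0,1],[0.02,0.0005,0.03,-0.002,0,0,1],[0.02,0.0005,0.038,-0.002,0,0,1]]' >/dev/null
python3 -m crank '[[0,0,0.002,0,0,0,1],[0,0,0.004,0,0,0,1],[0,0,0.004,0,0,0,1]]' >/dev/null
python3 -c "
from tub import *
rep(10)
grab('scene','s4');grab('top','t4')"
python3 lidm.py s4 t4
python3 -m crank '[[0,0,0.002,0,0,0,1],[0,0,0.004,0,0,0,1],[0,0,0.004,0,0,0,1]]' >/dev/null
python3 -c "
from tub import *
rep(10)"
python3 -m crank '[[0,0,0.002,0,0,0,1],[0,0,0.004,0,0,0,1],[0,0,0.004,0,0,0,1]]' >/dev/null
python3 -c "
from tub import *
rep(10)"
```

```text
t 8.95 tcp [ 565.3 -193.1  167.7] q [-0.6   0.64  1.55  0.51  1.46 -0.04] F [-0.5 -0.4 -0.2] open 0.13 grip 103.6
shift [-0.0193 -0.0002  0.0124] turn [-0.001 -0.    -0.001] 0.1
standoff 22.38 F tool [-0.6 -0.  -0. ] M tool [-0.27 -0.28 -0.02] clock 8.95
kin px [237.4 192.6] ellipse [233.3 191.4] [27.  38.7] 15 view cos -0.6699528451460124
kin px [381.  204.1] ellipse [384.5 208.9] [22.4 30.7] 163 view cos -0.6592523551361329
tri [ 551.2 -188.2  140.6] [1.12 1.12] kin [ 563.9 -178.2  149.7] diff [-12.77 -10.    -9.12] in tool axes [-18.55   0.44   1.44]
circle fit [ 550.4 -190.5  142.1] diff tool [-19.73   0.32  -1.14] axis [ 0.083 -0.659  0.748] kin [ 0.064 -0.637  0.768] [np.float64(1.47), np.float64(1.48)]
t 9.35 tcp [ 564.9 -190.3  164.5] q [-0.6   0.64  1.55  0.52  1.46 -0.04] F [0.7 0.3 0.9] open 0.13 grip 103.6
shift [-0.0193 -0.0001  0.0081] turn [-0.001 -0.    -0.001] 0.1
standoff 18.15 F tool [ 1.  -0.1 -0.6] M tool [-0.27 -0.25  0.03] clock 9.35
t 9.65 tcp [ 564.7 -187.6  161.4] q [-0.59  0.64  1.56  0.52  1.45 -0.04] F [ 0.7  0.2 -0.2] open 0.13 grip 103.6
shift [-0.0194 -0.0001  0.004 ] turn [-0.001 -0.    -0.001] 0.1
standoff 14.0 F tool [0.5 0.5 0.2] M tool [-0.26 -0.27 -0.01] clock 9.65
```

Relative vision between lid and tub puts the lateral error under 1 mm. I'll creep on.

```bash

python3 -m crank '[[0,0,0.001,0,0,0,1],[0,0,0.002,0,0,0,1],[0,0,0.002,0,0,0,1]]' >/dev/null
python3 -c "
from tub import *
rep(10)"|tail -1
python3 -m crank '[[0,0,0.001,0,0,0,1],[0,0,0.002,0,0,0,1],[0,0,0.002,0,0,0,1]]' >/dev/null
python3 -c "
from tub import *
rep(10)"|tail -1
python3 -m crank '[[0,0,0.001,0,0,0,1],[0,0,0.001,0,0,0,1],[0,0,0.001,0,0,0,1]]' >/dev/null
python3 -c "
from tub import *
rep(10)"|tail -1
```

```text
standoff 12.27 F tool [0.5 0.3 0.4] M tool [-0.3  -0.26 -0.02] clock 9.95
standoff 10.21 F tool [-0.4  0.3  1.1] M tool [-0.25 -0.24  0.04] clock 10.25
standoff 9.37 F tool [-0.5  0.6  0.7] M tool [-0.26 -0.22 -0.  ] clock 10.55
```

```bash

python3 -m crank '[[0,0,0.001,0,0,0,1],[0,0,0.0015,0,0,0,1],[0,0,0.0015,0,0,0,1]]' >/dev/null
python3 -c "
from tub import *
rep(10)"|tail -1
python3 -m crank '[[0,0,0.001,0,0,0,1],[0,0,0.0015,0,0,0,1],[0,0,0.0015,0,0,0,1]]' >/dev/null
python3 -c "
from tub import *
rep(10)"|tail -1
python3 -m crank '[[0,0,0.001,0,0,0,1],[0,0,0.001,0,0,0,1],[0,0,0.001,0,0,0,1]]' >/dev/null
python3 -c "
from tub import *
rep(10)
grab('scene','s5');grab('top','t5')"|tail -1; python3 lidm.py s5 t5 | grep tri
```

```text
standoff 7.98 F tool [-2.9  0.7 -1.1] M tool [-0.36 -0.4   0.04] clock 10.85
standoff 6.29 F tool [-3.   0.6 -1.3] M tool [-0.39 -0.77 -0.04] clock 11.15
standoff 5.4 F tool [-4.3  1.  -2.6] M tool [-0.46 -0.86  0.01] clock 11.45
tri [ 550.5 -177.5  128.4] [1.35 1.35] kin [ 562.6 -167.1  136.4] diff [-12.14 -10.39  -8.  ] in tool axes [-17.86   0.55   0.3 ]
```

```bash

python3 -m crank '[[-0.0007,0,0,0,0,0,1],[-0.0012,0,0,0,0,0,1],[-0.0012,0,0,0,0,0,1]]' >/dev/null
python3 -c "
from tub import *
rep(10)"|tail -1
python3 -m crank '[[0,0,0.001,0,0,0,1],[0,0,0.0015,0,0,0,1],[0,0,0.0015,0,0,0,1]]' >/dev/null
python3 -c "
from tub import *
rep(10)"|tail -1
```

```text
standoff 5.46 F tool [-0.4  1.5 -1.2] M tool [-0.5  -0.42  0.03] clock 11.85
standoff 3.96 F tool [ 0.7  1.9 -3.3] M tool [-0.48 -0.31 -0.01] clock 12.15
```

```bash

python3 -m crank '[[0,0.0003,0.0005,0,0,0,1],[0,0.0003,0.0005,0,0,0,0.8],[0,0.0003,0.0005,0,0,0,0.6],[0,0.0003,0.0005,0,0,0,0.6],[0,0.0003,0.0005,0,0,0,0.6]]'
python3 -c "
from tub import *
rep(10)
grab('scene','s6');grab('top','t6')"; python3 lidm.py s6 t6
```

```text
clock: 12.65
eef_pos: [563.3, -181.5, 152.5]
tcp_rot: [-2.579, -0.434, 0.689]
contact_force: [-1.3, -0.8, 2.7]
opening: 0.396
grasp_force: 0.9
t 12.65 tcp [ 563.3 -181.5  152.5] q [-0.59  0.65  1.57  0.52  1.43 -0.05] F [-1.3 -0.8  2.7] open 0.4 grip 0.9
shift [-0.0182 -0.0003 -0.0068] turn [-0.001 -0.    -0.001] 0.1
standoff 3.16 F tool [-0.3 -1.8 -2.5] M tool [-0.   -0.14 -0.02] clock 12.65
kin px [243.2 194.2] ellipse [237.4 192.4] [28.4 38.7] 16 view cos -0.679676787700372
kin px [376.3 205.6] ellipse [380.5 210.1] [21.3 31.2] 162 view cos -0.6658893456833641
tri [ 549.1 -179.   128.7] [0.21 0.21] kin [ 561.8 -166.4  134.3] diff [-12.73 -12.63  -5.55] in tool axes [-18.53   0.09  -2.97]
circle fit [ 563.  -168.1  135.8] diff tool [ 0.48  0.97 -2.32] axis [0.66  0.293 0.692] kin [ 0.065 -0.638  0.768] [np.float64(2.13), np.float64(2.56)]
```

```bash

python3 -m crank '[[0,0,-0.003,0,0,0,0.6],[0,0,-0.006,0,0,0,0.6],[-0.006,0,-0.008,0,0,0,0.6],[-0.013,0,-0.008,0,0,0,0.6],[-0.0185,0,-0.008,0,0,0,0.6]]' >/dev/null
python3 -m crank '[[0,0,0,0,0,0,0.6],[0,0,0,0,0,0,0.6]]' >/dev/null
python3 -c "
from tub import *
rep(10)
f=grab('scene','s6');a=cv2.resize(f['image'][150:235,190:280],None,fx=5,fy=5)
g=grab('top','t6');b=cv2.resize(g['image'][170:255,345:415],None,fx=5,fy=5)
cv2.imwrite('pics/st6.png',np.hstack([a,b])[:,:,::-1])"
python3 lidm.py s6 t6
```

```text
t 13.45 tcp [ 550.8 -197.6  150.7] q [-0.62  0.65  1.58  0.51  1.44 -0.07] F [0.4 0.3 0.3] open 0.4 grip 0.0
shift [ 0.0005 -0.0005  0.0013] turn [-0.001 -0.001 -0.001] 0.1
standoff 11.32 F tool [ 0.5 -0.  -0.1] M tool [-0.23 -0.19 -0.07] clock 13.45
kin px [235.7 192.1] ellipse [237.1 192.5] [27.8 39. ] 17 view cos -0.6670366520166348
kin px [381.7 209.7] ellipse [381.1 210.1] [22.  31.1] 164 view cos -0.6602331001650665
tri [ 549.  -180.2  129. ] [0.7 0.7] kin [ 549.6 -182.3  132.6] diff [-0.59  2.06 -3.63] in tool axes [-0.76  0.28  4.14]
circle fit [ 549.  -182.4  131. ] diff tool [-1.18  0.4   1.24] axis [ 0.081 -0.648  0.757] kin [ 0.064 -0.638  0.768] [np.float64(0.76), np.float64(0.99)]
```

View pics/st6.png

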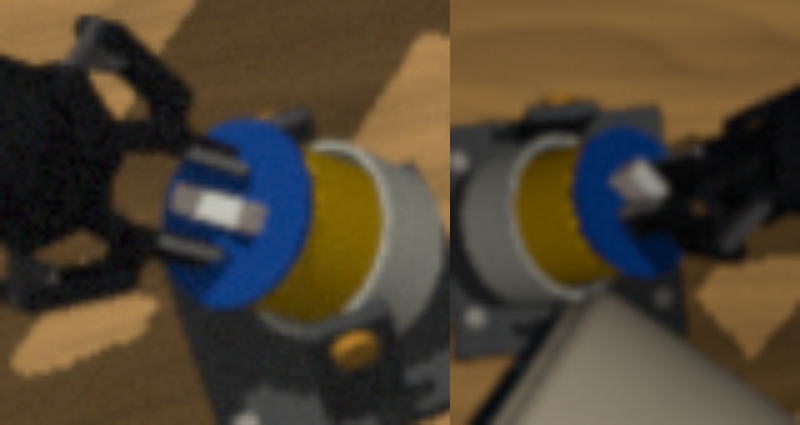

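The lid sits level on the mouth (scene crop centre (237,213)). The open fingers straddle the bar, which is centred at (218,210). I'll regrip and press along the axis.

```bash

python3 -m crank '[[-0.001,0.0003,0.001,0,0,0,0.6],[-0.001,0.0003,0.001,0,0,0,1],[-0.001,0.0003,0.001,0,0,0,1],[-0.001,0.0003,0.001,0,0,0,1],[-0.001,0.0003,0.001,0,0,0,1]]'|tail -2
python3 -c "
from tub import *
rep(10)"|tail -1
python3 -m crank '[[0,0,0.001,0,0,0,1],[0,0,0.002,0,0,0,1],[0,0,0.003,0,0,0,1],[0,0,0.003,0,0,0,1]]' >/dev/null
python3 -c "
from tub import *
rep(10)"|tail -1
python3 -m crank '[[0,0,0.001,0,0,0,1],[0,0,0.002,0,0,0,1],[0,0,0.003,0,0,0,1],[0,0,0.003,0,0,0,1]]' >/dev/null
python3 -c "
from tub import *
rep(10)"|tail -1
python3 -m crank '[[0,0,0.001,0,0,0,1],[0,0,0.002,0,0,0,1],[0,0,0.003,0,0,0,1],[0,0,0.003,0,0,0,1]]' >/dev/null
python3 -c "
from tub import *
rep(10)"|tail -1
```

```text
opening: 0.136
grasp_force: 98.7
standoff 10.38 F tool [0.5 0.1 0.1] M tool [-0.22 -0.15  0.05] clock 14.05
standoff 7.51 F tool [ 0.1 -0.  -3.5] M tool [-0.24 -0.28  0.01] clock 14.45
standoff 4.5 F tool [ 0.1 -0.5 -5.5] M tool [-0.28 -0.27 -0.04] clock 14.85
standoff 1.74 F tool [-0.4 -0.2 -8.5] M tool [-0.26 -0.33  0.04] clock 15.25
```

Lateral forces are near zero and the axial force is rising steadily, so I'll continue.

```bash

python3 -m crank '[[0,0,0.001,0,0,0,1],[0,0,0.002,0,0,0,1],[0,0,0.003,0,0,0,1],[0,0,0.003,0,0,0,1]]' >/dev/null
python3 -c "
from tub import *
rep(10)"|tail -1
python3 -m crank '[[0,0,0.001,0,0,0,1],[0,0,0.002,0,0,0,1],[0,0,0.003,0,0,0,1],[0,0,0.003,0,0,0,1]]' >/dev/null
python3 -c "
from tub import *
rep(10)"|tail -1
python3 -m crank '[[0,0,0.001,0,0,0,1],[0,0,0.002,0,0,0,1],[0,0,0.003,0,0,0,1],[0,0,0.003,0,0,0,1]]' >/dev/null
python3 -c "
from tub import *
rep(10)"|tail -1
```

```text
standoff -0.98 F tool [ 0.9  0.1 -9.6] M tool [-0.3  -0.16  0.04] clock 15.65
standoff -4.21 F tool [-1.4  0.5 -8. ] M tool [-0.28 -0.01  0.03] clock 16.05
standoff -6.89 F tool [-1.4 -0.3 -9.9] M tool [-0.29 -0.02  0.08] clock 16.45
```

```bash

python3 -m crank '[[0,0,0.001,0,0,0,1],[0,0,0.002,0,0,0,1],[0,0,0.003,0,0,0,1],[0,0,0.003,0,0,0,1]]' >/dev/null
python3 -c "
from tub import *
rep(10)"|tail -1
python3 -m crank '[[0,0,0.001,0,0,0,1],[0,0,0.002,0,0,0,1],[0,0,0.003,0,0,0,1],[0,0,0.003,0,0,0,1]]' >/dev/null
python3 -c "
from tub import *
rep(10)"|tail -1
python3 -m crank '[[0,0,0.001,0,0,0,1],[0,0,0.002,0,0,0,1],[0,0,0.002,0,0,0,1]]' >/dev/null
python3 -c "
from tub import *
rep(10)"|tail -1
```

```text
standoff -9.53 F tool [ -2.3  -0.8 -12.5] M tool [-0.16 -0.18  0.02] clock 16.85
standoff -12.2 F tool [ -2.7  -0.8 -14.6] M tool [-0.11 -0.22  0.01] clock 17.25
standoff -13.97 F tool [ -3.9  -1.6 -16.3] M tool [-0.01 -0.28  0.09] clock 17.55
```

```bash

python3 -m crank '[[0,0,0.001,0,0,0,1],[0,0,0.002,0,0,0,1],[0,0,0.002,0,0,0,1]]' >/dev/null
python3 -c "
from tub import *
rep(10)"|tail -1
python3 -m crank '[[0,0,0.001,0,0,0,1],[0,0,0.002,0,0,0,1],[0,0,0.002,0,0,0,1]]' >/dev/null
python3 -c "
from tub import *
rep(10)"|tail -1
python3 -m crank '[[0,0,0.001,0,0,0,1],[0,0,0.0015,0,0,0,1],[0,0,0.0015,0,0,0,1]]' >/dev/null
python3 -c "
from tub import *
rep(10)
grab('scene','s7')
grab('top','t7')"|tail -1
```

```text
standoff -15.77 F tool [ -3.6  -2.6 -19.2] M tool [-0.03 -0.31  0.05] clock 17.85
standoff -17.3 F tool [ -5.6  -3.3 -20.4] M tool [ 0.02 -0.28 -0.01] clock 18.15
standoff -17.69 F tool [ -7.9  -6.2 -28.6] M tool [ 0.53 -0.4  -0.07] clock 18.45
```

```bash

python3 -m crank '[[-0.0005,-0.0004,0.0003,0,0,0,1],[-0.001,-0.0008,0.0005,0,0,0,1],[-0.001,-0.0008,0.001,0,0,0,1],[-0.001,-0.0008,0.001,0,0,0,1]]' >/dev/null
python3 -c "
from tub import *
rep(10)"|tail -1
python3 -m crank '[[0,0,0.0005,0,0,0,1],[0,0,0.001,0,0,0,1],[0,0,0.001,0,0,0,1]]' >/dev/null
python3 -c "
from tub import *
rep(10)"|tail -1
```

```text
standoff -19.44 F tool [ -5.4  -0.6 -18.9] M tool [-0.46 -0.17 -0.2 ] clock 18.95
standoff -19.74 F tool [ -6.   -3.  -26.7] M tool [-0.07 -0.35 -0.25] clock 19.25
```

```bash

python3 -m crank '[[-0.0003,0,0.0005,0,0,0,1],[-0.0005,0,0.001,0,0,0,1],[-0.0005,0,0.001,0,0,0,1]]' >/dev/null
python3 -c "
from tub import *
rep(10)"|tail -1
python3 -m crank '[[-0.0003,0,0.0005,0,0,0,1],[-0.0005,0,0.0005,0,0,0,1],[-0.0005,0,0.0005,0,0,0,1]]' >/dev/null
python3 -c "
from tub import *
rep(10)"|tail -1
```

```text
standoff -19.9 F tool [ -5.1  -5.7 -32.7] M tool [ 0.26 -0.14 -0.22] clock 19.55
standoff -19.94 F tool [ -4.1  -5.7 -34.7] M tool [ 0.42  0.05 -0.25] clock 19.85
```

Total travel from contact was 30 mm, which is 10 mm of lid plus 20 mm of sink, and the press bottomed out solid at 35 N. So the lid is home. I'll ease off, release and retreat.

```bash

python3 -m crank '[[0.001,0,-0.004,0,0,0,1],[0.001,0,-0.008,0,0,0,1],[0.001,0,-0.012,0,0,0,1],[0.001,0,-0.016,0,0,0,1],[0.001,0,-0.02,0,0,0,1]]' >/dev/null
python3 -c "
from tub import *
rep(10)"|tail -1
python3 -m crank '[[0,0,0,0,0,0,1],[0,0,0,0,0,0,0.7],[0,0,0,0,0,0,0.5],[0,0,0,0,0,0,0.5],[0,0,0,0,0,0,0.5]]' |tail -3
python3 -c "
from tub import *
rep(10)"|tail -1
python3 -m crank '[[0,0,-0.01,0,0,0,0.5],[0,0,-0.03,0,0,0,0.5],[0,0,-0.06,0,0,0,0.5],[0,0,-0.09,0,0,0,0.5],[0,0,-0.12,0,0,0,0.5]]' |tail -3
python3 -m crank '[[0,0,-0.04,0,0,0,0.5],[0,0,-0.07,0,0,0,0.5],[0,0,-0.07,0,0,0,0.5]]' |head -3
python3 - <<'E'
from tub import *
S,T=grab('scene','s8'),grab('top','t8')
C=[];
for f in(S,T):
    u=proj(f,m+5*n)[0]; b,c,_=blob(cv2.inRange(hsv(f),(100,120,40),(125,255,255)),tuple(int(v) for v in u),30)
    e=cv2.fitEllipse(cv2.convexHull(cv2.findContours(b,0,1)[0][0])); C.append(e[0]); print(np.round(e,1) if 0 else e, "home px",proj(f,m+2.5*n)[0].round(1),"10mm out",proj(f,m+12.5*n)[0].round(1))
t,q=tri([S,T],C); print(t.round(1),q,"rel tub tri axial",(t-[549.1,-171.6,121.5])@n,"lateral",np.linalg.norm(np.cross(t-[549.1,-171.6,121.5],n)))
a=cv2.resize(S['image'][150:235,200:280],None,fx=5,fy=5);b=cv2.resize(T['image'][170:255,335:415],None,fx=5,fy=5)
cv2.imwrite('pics/st8.png',np.hstack([a,b])[:,:,::-1])
E
```

```text
standoff -3.94 F tool [ 0.1  2.9 -3. ] M tool [-1.01  0.41 -0.04] clock 20.35
contact_force: [-1.6, -0.8, 2.0]
opening: 0.499
grasp_force: 0.8
standoff -5.15 F tool [-0.7 -1.7 -1.9] M tool [-0.12 -0.18 -0.02] clock 20.85
contact_force: [1.1, -0.6, 0.9]
opening: 0.5
grasp_force: 0.0
clock: 21.65
eef_pos: [561.5, -312.6, 287.5]
tcp_rot: [-2.587, -0.434, 0.69]
((240.09690856933594, 193.1475067138672), (26.15556526184082, 38.85697937011719), 18.688356399536133) home px [240.1 193.1] 10mm out [237.  192.2]
((378.7250671386719, 210.24256896972656), (21.285194396972656, 30.967525482177734), 166.83419799804688) home px [378.2 210.6] 10mm out [380.7 210. ]
[ 549.4 -173.9  123.6] [np.float64(0.7176192442245347), np.float64(0.7176192442245457)] rel tub tri axial 3.0874073520830803 lateral 0.3895976410751496
```

View pics/st8.png

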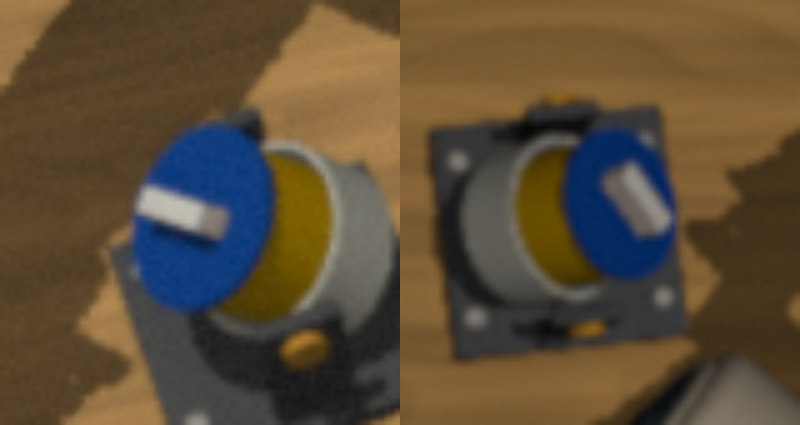

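The lid looks seated: scene crop (205,218), top crop (621,204), both matching the home pixels. One last tilt check, now unoccluded, and then sign-off.

```bash
python3 - <<'E'
from tub import *
from scipy.optimize import least_squares
def fit(a,b,c0):
    S,T=load(a),load(b);H=[]
    for f in(S,T):
        u=proj(f,c0)[0]; bb,_,_=blob(cv2.inRange(hsv(f),(100,120,40),(125,255,255)),tuple(int(v) for v in u),30); H.append(cv2.convexHull(cv2.findContours(bb,0,1)[0][0]).reshape(-1,2).astype(float))
    def res(x):
        k=np.array([x[3],x[4],1.]);k/=np.linalg.norm(k);o=[]
        for f,h in zip((S,T),H):
            A=[np.linalg.norm(onplane(f,h,x[:3]-t*k,k)-x[:3]+t*k,axis=1)-45.5 for t in(0,5)]; o.append(np.tanh(np.minimum(*A)/3)*3)
        return np.concatenate(o)
    x=least_squares(res,np.r_[c0,n[0]/n[2],n[1]/n[2]]).x;k=np.array([x[3],x[4],1]);k/=np.linalg.norm(k); print(a,x[:3].round(1),"axial",((x[:3]-m)@n).round(2),"axis",k.round(3),"tilt",np.degrees(np.arccos(k[2])).round(1),"az",np.degrees(np.arctan2(k[1],k[0])).round(1),np.sqrt(np.mean(res(x)**2)).round(2))
fit("s8","t8",m+5*n); fit("s6","t6",m+14*n)
s=r.sense();print(s["clock"],s["contact_force"].round(1))
# bystanders: did anything change between first and last pictures?
for a,b,nm in(("scene","s8",[("jar",(337,258)),("block",(431,152)),("driver",(149,240))]),):
    A,B=load(a)["image"].astype(int),load(b)["image"].astype(int)
    for k,(u,v) in nm: print(k,abs(A-B)[v-15:v+16,u-12:u+13].mean().round(1))
E
```

```text
s8 [ 549.9 -176.1  126.7] axial 7.87 axis [ 0.044 -0.653  0.756] tilt 40.8 az -86.1 0.96
s6 [ 549.4 -182.2  131.8] axial 15.65 axis [ 0.091 -0.627  0.774] tilt 39.3 az -81.7 0.73
21.75 [-0.4 -0.  -0.1]
jar 5.3
block 6.7
driver 35.7
```

Forces and vision are mostly consistent with home, but a 1–2 mm shortfall isn't excluded. There's time left, so I'll do a confirming press with the closed fingertips on the bar, which lets the lid level itself.

```bash

python3 -m crank '[[0,0,0.03,0,0,0,1],[0,0,0.06,0,0,0,1],[0,0,0.09,0,0,0,1],[0,0,0.12,0,0,0,1],[0,0,0.14,0,0,0,1]]' >/dev/null
python3 -m crank '[[0,0,0,0,0,0,1],[0,0,0,0,0,0,1]]' | tail -2
python3 -c "
from tub import *
rep(20)"
```

```text
opening: -0.004
grasp_force: 0.0
t 22.45 tcp [ 551.2 -219.5  176.2] q [-0.64  0.64  1.53  0.49  1.5  -0.06] F [-0.2 -0.8  1. ] open -0.0 grip 0.0
shift [0.0023 0.0004 0.0248] turn [-0.002  0.    -0.001] 0.1
standoff 44.83 F tool [-0.2 -0.3 -1.3] M tool [-0.19 -0.15  0.03] clock 22.45
```

```bash

python3 -m crank '[[0.001,0,0.008,0,0,0,1],[0.001,0,0.016,0,0,0,1],[0.001,0,0.023,0,0,0,1],[0.001,0,0.025,0,0,0,1],[0.001,0,0.025,0,0,0,1]]' >/dev/null
for k in 1; do python3 -c "
from tub import *
rep(10)"|tail -1; done
python3 -m crank '[[0,0,0.001,0,0,0,1],[0,0,0.002,0,0,0,1],[0,0,0.002,0,0,0,1]]' >/dev/null
python3 -c "
from tub import *
rep(10)"|tail -1
python3 -m crank '[[0,0,0.001,0,0,0,1],[0,0,0.002,0,0,0,1],[0,0,0.002,0,0,0,1]]' >/dev/null
python3 -c "
from tub import *
rep(10)"|tail -1
python3 -m crank '[[0,0,0.002,0,0,0,1],[0,0,0.004,0,0,0,1],[0,0,0.004,0,0,0,1]]' >/dev/null
python3 -c "
from tub import *
rep(10)"|tail -1
```

```text
standoff 20.05 F tool [ 0.6 -0.3 -0.2] M tool [-0.23 -0.19  0.01] clock 22.95
standoff 18.44 F tool [-0.5 -0.1  0.4] M tool [-0.26 -0.19 -0.  ] clock 23.25
standoff 16.46 F tool [ 0.5  0.3 -1.3] M tool [-0.26 -0.22  0.03] clock 23.55
standoff 12.55 F tool [-0.7 -0.4 -4.3] M tool [-0.28 -0.41 -0.  ] clock 23.85
```

```bash

python3 -m crank '[[0,0,0.003,0,0,0,1],[0,0,0.006,0,0,0,1],[0,0,0.009,0,0,0,1],[0,0,0.011,0,0,0,1],[0,0,0.011,0,0,0,1]]' >/dev/null
python3 -c "
from tub import *
rep(10)"|tail -1
python3 -m crank '[[0,0,0.001,0,0,0,1],[0,0,0.002,0,0,0,1],[0,0,0.003,0,0,0,1],[0,0,0.003,0,0,0,1]]' >/dev/null
python3 -c "
from tub import *
rep(10)"|tail -1
python3 -m crank '[[0,0,0.001,0,0,0,1],[0,0,0.002,0,0,0,1],[0,0,0.002,0,0,0,1]]' >/dev/null
python3 -c "
from tub import *
rep(10)"|tail -1
```

```text
standoff 2.63 F tool [ -3.5  -1.3 -13.8] M tool [-0.03 -0.8   0.02] clock 24.35
standoff 0.11 F tool [ -3.4  -2.5 -16.6] M tool [ 0.1  -0.86 -0.  ] clock 24.75
standoff -1.61 F tool [ -3.4  -2.7 -17.1] M tool [ 0.13 -0.95  0.1 ] clock 25.05
```

```bash

python3 -m crank '[[0,0,0.001,0,0,0,1],[0,0,0.002,0,0,0,1],[0,0,0.002,0,0,0,1]]' >/dev/null
python3 -c "
from tub import *
rep(10)"|tail -1
python3 -m crank '[[0,0,0.001,0,0,0,1],[0,0,0.0015,0,0,0,1],[0,0,0.0015,0,0,0,1]]' >/dev/null
python3 -c "
from tub import *
rep(10)"|tail -1
python3 -m crank '[[0,0,0.0005,0,0,0,1],[0,0,0.001,0,0,0,1],[0,0,0.001,0,0,0,1]]' >/dev/null
python3 -c "
from tub import *
rep(10)"|tail -1
```

```text
standoff -3.27 F tool [ -4.7  -1.6 -19.8] M tool [ 0.19 -1.03  0.03] clock 25.35
standoff -3.4 F tool [ -6.   -6.  -28.8] M tool [ 0.76 -1.3   0.04] clock 25.65
standoff -3.49 F tool [ -7.1  -7.8 -35.3] M tool [ 1.06 -1.46  0.04] clock 25.95
```

The press went 20 mm and hit a hard stop at 35 N with no further lid travel, so the lid is fully home. I'll retreat and hand in.

```bash

python3 -m crank '[[0,0,-0.005,0,0,0,1],[0,0,-0.01,0,0,0,1],[0,0,-0.016,0,0,0,1],[0,0,-0.022,0,0,0,1],[0,0,-0.03,0,0,0,1]]' >/dev/null
python3 -m crank '[[0,0,-0.03,0,0,0,1],[0,0,-0.07,0,0,0,1],[0,0,-0.1,0,0,0,1],[0,0,-0.1,0,0,0,1],[0,0,-0.1,0,0,0,1]]'
python3 - <<'E'
from tub import *
S,T=grab('scene','s9'),grab('top','t9');C=[]
for f in(S,T):
    u=proj(f,m+5*n)[0]; b,c,_=blob(cv2.inRange(hsv(f),(100,120,40),(125,255,255)),tuple(int(v) for v in u),30)
    C.append(cv2.fitEllipse(cv2.convexHull(cv2.findContours(b,0,1)[0][0]))[0])
t,q=tri([S,T],C);d=t-[549.1,-171.6,121.5];print(np.round(C,1).tolist(),"axial",d@n,"lateral",np.linalg.norm(np.cross(d,n)))
from rig import sign_off
if d@n<5: print(sign_off())
E
```

```text
clock: 26.95
eef_pos: [557.0, -268.2, 235.3]
tcp_rot: [-2.579, -0.434, 0.688]
contact_force: [0.1, 0.4, -0.9]
opening: -0.0
grasp_force: 0.0
[[240.1, 193.2], [378.8, 210.3]] axial 3.0663284634549344 lateral 0.6070099700235795
the job is handed in; nothing more can be done
None
```

The blue lid is on the tub and by my measurements fully home: a confirming press met a hard stop at about 35 N with no further lid travel. The gripper is clear, and I handed the job in at about 27 s without being told the verdict. The jar and brass weight look unmoved; I couldn't compare the screwdriver by picture, but the arm never went near it.

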